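# Set a grinding bit on the flat of the bench grinder's spindle and hold it for tightening

### The arm

A 7-joint arm with a two-finger parallel gripper is mounted at the origin on a cart in front of the work surface, level with it; the furniture and walls round the work are solid. World frame = base frame: x ahead of the robot, y to its left, z up, the work surface at z = 0. Lengths are in mm, angles in rad, forces in N, time in s.
With the tool pointing down it reaches from about 400 to 850 mm from the base axis. Payload 4.5 kg.
Tool frame: the origin (TCP) lies at the very end of the fingers, on their centre line; the grasp point (between the pads) lies 19 mm behind it (bot.grasp_offset is the distance from the TCP to the grasp point, in mm); z points along the fingers, y is the line along which they close (so a half turn about z gives the same grasp; the last joint's range is limited). The gripper opens to 85 mm and grips with 20 to 120 N. Pads are 22 mm wide; open, the fingers measure 114 mm over their backs; the gripper's body (76 mm by 85 mm) begins 54 mm behind the grasp point. The pads swing forward as they close: fully open they stand 13 mm farther back than shut.
Start: joints at [1.338, 0.689, -0.195, 1.565, 0.157, 0.902, -0.215], TCP at [164.807, -602.904, 231.317] pointing down, gripper open.
Joint ranges: [-3.01, 3.01], [-0.46, 2.08], [-1.47, 1.51], [0.13, 2.56], [-1, 4.14], [0.04, 2.09], [-2.66, 2.66]. Speed limits (rad/s): [2.57, 2.57, 3.14, 3.14, 3.14, 3.14, 3.14].

### API

Orientations are given as a rotation vector (axis times angle).
In Python, from bench import bot, vision gives the robot as it stands. Calls block until the motion is done:
- bot.move_ptp(position, orientation): joint-space move of the TCP to a pose.
- bot.line_to(position, rot=None, feed=150): straight line of the TCP; rot=None keeps the orientation; feed is the mean speed in mm/s.
- bot.move_j(angles): joint-space move.
- bot.grip(opening, grip_force=None): opening from 0.0 (shut) to 1.0 (fully open); grip_force is the grip in N (None keeps the last); returns when the fingers have stopped.
- bot.dwell(seconds).
- bot.ik(position, orientation): joint angles nearest the present ones, or None.
- bot.sense(): the state.
- vision.read_camera(name): name is "scene" or "top" or "wrist"; returns a dict with "color" (420x560x3 uint8, red, green, blue), "camera_matrix" (3x3 intrinsics, pixels), "extrinsics" (4x4, takes a point from camera to world coordinates); the wrist camera has in their place "tool_from_camera" (4x4, takes a point from camera to tool coordinates, whose origin is the TCP and whose axes are the flange's). Camera axes: x right, y up, looking along -z (the intrinsics and any distortion apply to the point x, -y, -z); pixel columns grow to the right and rows downward; lengths in mm; the calibration is good to about 2 mm. The wrist camera is an equidistant fisheye: a pixel r from the principal point sees the ray r / f radians off the axis. A picture is of the moment at which its call begins: read the wrist's pose just before it. There is no depth.
A pose or a line that the arm cannot do raises bot.IKError and nothing moves.
- bot.close_job(): hands the job in; it is judged then, once.
The state is a dict: "time": time; "joints": joint angles; "qvel": joint speeds; "effort": joint torques, N m; "eef_pos": TCP position; "tcp_rot": TCP orientation; "force": force on the tool from outside, world axes, zero at the start; "wrist_torque": the same for the moment, N m; "opening": opening from 0.0 (shut) to 1.0 (fully open); "finger_force": force on a finger pad.
Only numpy, scipy, OpenCV 4.12 (cv2) and the standard library are available. Lean on these libraries where they do the work, as an engineer would, in place of code of your own. Each camera call takes 0.05 s, during which the arm holds its last target. There are 200 camera calls.

### The job

Turn the bare spindle of the bench grinder with the fingers until its flat is felt facing squarely to the front of the machine (the side with the switch and drip drawer). Then fetch the wide grinding bit, slide it down over the spindle with its set screw on that flat until its top is flush with the spindle's end, and finish while still holding it there, clear of the grid and with the screw free at the front, so that I can tighten it with the hex key. Leave the slim bit and the other things on the bench where they are.

Things in the scene. Friction and masses are not known exactly. Their poses are not given: they have to be found in the camera images.
- grinder: Bench grinder, fixed: grey housing 200 x 200 mm, black tray with white grid on top, clear splash shield 47 mm high at the back, switch and drip drawer on the front. Origin: centre of its underside on the bench; z up, front = -x. Grid top 85 mm up, tray rim 91 mm. The spindle's axis stands at x = -20 mm, y = 0, upright, 85 mm or more from the shield.
- spindle: Bare upright steel spindle, 16 mm in diameter, end 52 mm above the grid, 1 mm chamfer. Its upper 26 mm have one flat 4 mm from the axis (12 mm across flat and back, 16 mm elsewhere), facing the spindle's own -x: to the front when its yaw equals the grinder's. Origin: on the axis at grid height; z up. Turns without end both ways; friction (0.03 N m) keeps it where left.
- spindle_end (a point): Centre of the spindle's upper end, 137 mm above the bench; turns with the spindle.
- flat (a point): Point on the flat, 10 mm below the spindle's end and 4 mm from the axis.
- drum: The wide grinding bit, loose, upright on the bench, 38 mm high, about 0.2 kg: below, a dark grit band 40 mm in diameter, 18 mm high; above, a plain brass hub 28 mm in diameter, 20 mm high, to be gripped. Bore 18 mm in diameter right through, countersunk 1.5 mm below. Origin: centre of its underside; z up. The set screw lies along its own -x, 28 mm up.
- drum_top (a point): Centre of the wide bit's top face, 38 mm above its underside.
- drum_screw: The wide bit's set screw, 6 mm in diameter, fixed in the hub along -x; origin on the bit's axis, 28 mm above its underside, same axes. Its tip stands in the bore, 4.9 mm from the axis, so it passes the spindle only along the flat (within about 0.5 rad); off it, it lands on the spindle's end, the bit's top 10 to 13 mm too high. Let go, the bit falls to the flat's foot, 13 mm too low.
- screw_head (a point): Outer end of the set screw, 19 mm from the bit's axis (5 mm proud of the hub).
- slim_bit: Another bit of the same make and height (38 mm), but slim: band 25 mm, hub 19 mm, bore 9 mm; does not fit this spindle. Loose, on the bench; origin at the centre of its underside. Stays where it is.
- hex_key: L-shaped hex key, 4 mm thick, 90 x 28 mm, loose on the bench; origin in its long arm. Stays where it is.
- dressing_stone: Grey dressing stone, 50 x 88 x 21 mm, loose on the bench; origin at the centre of its underside. Stays where it is.
- pen: Black pen, 138 mm long, loose on the wooden board; origin under its centre. Stays where it is.
- paste: White paste bottle, 53 mm in diameter, 153 mm high, loose on the wooden board; origin at the centre of its underside. Stays where it is.
There are look-alikes about, which are no part of the job. What is shaped like the drum but red or turquoise is not meant.

How it is judged (in metres and radians):
On the way, in this order (a step that is already met when the one before it is completed fails the run):
1. The fingers hold the bare spindle with its flat facing the machine's front (angle between the x axis of spindle and the x axis of grinder, either way round below 0.2 rad and x of flat in the frame of grinder below -0.023 m and contact force between the fingers and spindle above 3 N), for 0.2 s.
2. The wide bit is picked up off the bench (height (world z) of drum above 0.05 m and contact force between the fingers and drum above 2 N), for 0.1 s.
At the end, for the whole second after the job is handed in: The gripper holds the wide bit still on the spindle (over 3 N; under 1 N on the screw): top flush within 4 mm, within 3 mm of the axis, tilt under 0.08 rad, screw within 0.3 rad of the flat; screw faces the front within 0.25 rad, flat within 0.3 rad (z of drum_top in the frame of spindle_end between -0.004 and 0.004 m and horizontal distance between drum_top and spindle_end below 0.003 m and angle between drum's own z axis and vertical below 0.08 rad and angle between the x axis of drum and the x axis of spindle, either way round below 0.3 rad and angle between the x axis of drum and the x axis of grinder, either way round below 0.25 rad and x of screw_head in the frame of grinder below -0.034 m and angle between the x axis of spindle and the x axis of grinder, either way round below 0.3 rad and x of flat in the frame of grinder below -0.023 m and contact force between the fingers and drum above 3 N and contact force between the fingers and drum_screw below 1 N and linear speed of drum below 0.01 m/s); the arm keeps its last pose, push and grip.
It fails at once if A bystander (slim bit, hex key, dressing stone, pen, paste bottle) is pushed more than 25 mm or knocked over (distance of any of slim_bit, hex_key, dressing_stone, pen, paste from where it was at the start of the episode above 0.025 m or angle between any of slim_bit, paste's own z axis and vertical above 0.5 rad).
It also fails if it takes over 61 s, if anything falls off the work surface, if the arm or the gripper's body presses on something with over 40 N, if the wrist force passes 120 N, or if a joint passes its speed limit or range.

## Working session

There is one attempt and no reset: what is moved stays moved. The work goes in short steps, each a Python script; the robot and the scene stay as the last script left them, time stands still between calls to the robot, and variables do not carry over. Pictures are saved under pics/ and viewed, at most 10 in all, crops included, and the job is handed in when it is done.

```bash
mkdir -p pics; ls
python3 - <<'E'
from bench import bot, vision
import cv2, numpy as np, pickle
d={}
for n in ("scene","top","wrist"):
    r=vision.read_camera(n); d[n]=r
    cv2.imwrite(f"pics/{n}0.png",r["color"][:,:,::-1])
    print(n,{k:np.round(v,3).tolist() for k,v in r.items() if k!="color" and hasattr(v,'__len__')})
pickle.dump(d,open("cams0.pkl","wb"))
print(bot.sense())
E
```

```text
pics
scene {'camera_matrix': [[444.287, 0.0, 284.317], [0.0, 444.287, 202.646], [0.0, 0.0, 1.0]], 'extrinsics': [[-0.601, 0.389, -0.698, -294.71], [-0.799, -0.287, 0.528, 648.444], [0.005, 0.876, 0.483, 672.721], [0.0, 0.0, 0.0, 1.0]]}
top {'camera_matrix': [[512.819, 0.0, 276.929], [0.0, 512.819, 213.94], [0.0, 0.0, 1.0]], 'extrinsics': [[0.014, 0.992, -0.129, 334.939], [-1.0, 0.014, 0.002, 18.928], [0.004, 0.129, 0.992, 1570.837], [0.0, 0.0, 0.0, 1.0]]}
wrist {'camera_matrix': [[325.192, 0.0, 280.041], [0.0, 325.192, 210.717], [0.0, 0.0, 1.0]], 'tool_from_camera': [[-0.001, 0.949, 0.316, 80.871], [1.0, 0.001, 0.0, 1.054], [0.0, 0.316, -0.949, -142.294], [0.0, 0.0, 0.0, 1.0]]}
{'time': 0.15, 'joints': array([ 1.33780162,  0.68981976, -0.19455697,  1.56607592,  0.15731924,
        0.90248667, -0.21510468]), 'qvel': array([-0.00093113, -0.00286363, -0.00067545, -0.00387601,  0.00103163,
       -0.00152274,  0.00069469]), 'effort': array([-8.31784164e-04, -5.39934683e+01, -1.26809523e+00, -1.58718109e+01,
        9.31169809e-03,  6.49007838e-03,  3.14157361e-06]), 'eef_pos': array([ 164.6268458 , -602.43303871,  230.65905866]), 'tcp_rot': array([-3.11230658e+00, -4.17799265e-01,  4.36097953e-04]), 'force': array([-1.19427585, -0.36206039,  0.04790775]), 'wrist_torque': array([ 0.05482391, -0.04499175, -0.01804632]), 'finger_force': 0.0, 'opening': 1.00269889161011}
```

View pics/top0.png

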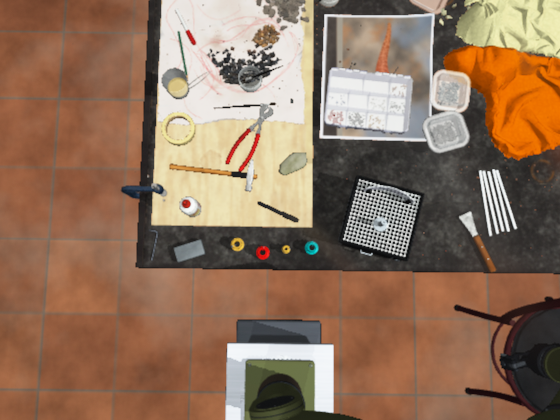

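View pics/scene0.png

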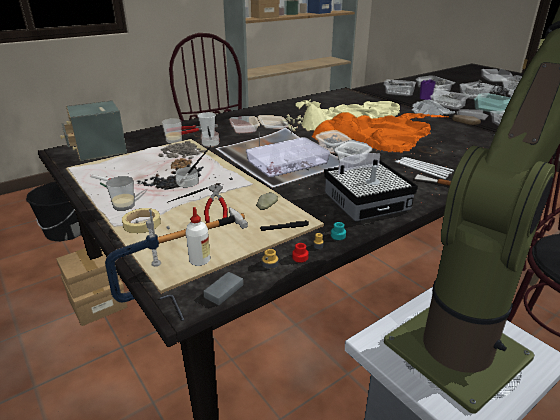

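The top view shows the wide brass bit near (237,244) and the slim one near (286,249). Red (263,252) and turquoise (312,247) look-alikes stand beside them. The grinder is around (382,218), rotated by a few degrees, with its front (drawer handle at about (367,252)) facing the robot. The scene view agrees.

```bash
cat > h.py <<'E'
import numpy as np, cv2
from scipy.spatial.transform import Rotation as R
def Tpose(pos,rot):
    T=np.eye(4); T[:3,:3]=R.from_rotvec(rot).as_matrix(); T[:3,3]=pos; return T
def pix2world(uv,K,T,z,fish=False):
    """intersect pixel ray with plane z (mm); T camera->world"""
    uv=np.atleast_2d(np.asarray(uv,float)); n=(uv-K[:2,2])/[K[0,0],K[1,1]]
    if fish:
        r=np.linalg.norm(n,axis=1,keepdims=True)+1e-12
        d=np.hstack([n/r*np.sin(r),np.cos(r)])
    else: d=np.hstack([n,np.ones((len(n),1))])
    d=d*[1,-1,-1]@T[:3,:3].T; o=T[:3,3]
    return o+d*((z-o[2])/d[:,2])[:,None]
def world2pix(P,K,T,fish=False):
    P=np.atleast_2d(P); c=(P-T[:3,3])@T[:3,:3]*[1,-1,-1]
    if fish:
        rho=np.linalg.norm(c[:,:2],axis=1,keepdims=True)+1e-12
        n=c[:,:2]/rho*np.arctan2(rho,c[:,2:3])
    else: n=c[:,:2]/c[:,2:3]
    return n*[K[0,0],K[1,1]]+K[:2,2]
def down(psi):
    """tool z down, finger closing line (tool y) at world angle psi"""
    y=np.array([np.cos(psi),np.sin(psi),0]); z=np.array([0,0,-1.]); x=np.cross(y,z)
    return R.from_matrix(np.c_[x,y,z]).as_rotvec()
def shot(bot,vision,name):
    s=bot.sense(); r=vision.read_camera("wrist")
    T=Tpose(s["eef_pos"],s["tcp_rot"])@np.array(r["tool_from_camera"])
    cv2.imwrite(f"pics/{name}.png",r["color"][:,:,::-1])
    np.savez(f"pics/{name}.npz",T=T,K=r["camera_matrix"],img=r["color"])
    return r["color"],np.array(r["camera_matrix"]),T
E
python3 - <<'E'
import pickle,cv2,numpy as np
from h import *
d=pickle.load(open("cams0.pkl","rb"))
c=d["top"]; K,T=c["camera_matrix"],c["extrinsics"]
print("drum",pix2world((237,244),K,T,38),"slim",pix2world((286,249),K,T,38),"red",pix2world((263,252),K,T,38))
print("grinder corners",pix2world([(360,178),(425,192),(407,259),(342,246)],K,T,88).round())
im=c["color"][160:280,140:440,::-1]
cv2.imwrite("pics/topcrop.png",cv2.resize(im[:, 190:],None,fx=5,fy=5,interpolation=cv2.INTER_CUBIC))
from bench import bot
for p in [(520,-260,420),(450,-260,420),(400,-260,420)]:
    for psi in (np.pi/2-.2,-np.pi/2-.2,-.2): print(p,psi,bot.ik(p,down(psi)))
E
```

```text
drum [[441.65269891 133.67111424  38.        ]] slim [[428.79337079 -13.03261565  38.        ]] red [[418.86625587  55.51750099  38.        ]]
grinder corners [[ 638. -227.   88.]
 [ 599. -418.   88.]
 [ 402. -362.   88.]
 [ 437. -174.   88.]]
(520, -260, 420) 1.3707963267948966 [ 0.90061024  0.58913867 -0.97596502  1.37474285  0.48365494  1.42685884
  1.30848253]
(520, -260, 420) -1.7707963267948965 [ 0.44729115  0.4594486  -0.10729692  1.3994819   0.04951388  1.28528207
 -1.43370373]
(520, -260, 420) -0.2 [ 0.69003748  0.49488631 -0.53480584  1.38591589  0.25199898  1.3285556
 -0.05220206]
(450, -260, 420) 1.3707963267948966 [ 1.04852688  0.49247361 -1.01813167  1.5493343   0.42621662  1.33950356
  1.35551224]
(450, -260, 420) -1.7707963267948965 [ 0.52586927  0.35619767 -0.1361836   1.57406553  0.05053125  1.21477627
 -1.39028375]
(450, -260, 420) -0.2 [ 0.79992673  0.39267603 -0.56120075  1.5606225   0.21622515  1.2508116
  0.00477641]
(400, -260, 420) 1.3707963267948966 [ 1.16675381  0.42283537 -1.04984178  1.65828243  0.38019097  1.28373838
  1.41573242]
(400, -260, 420) -1.7707963267948965 [ 0.59451392  0.28656319 -0.15931896  1.68294688  0.04859972  1.17593944
 -1.34791511]
(400, -260, 420) -0.2 [ 0.88646101  0.32178667 -0.57710796  1.66975952  0.18582964  1.20523335
  0.06607797]
```

View pics/topcrop.png

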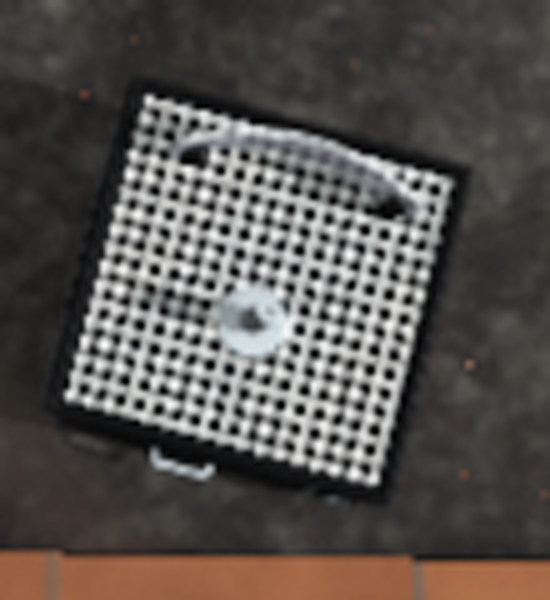

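The crop shows the spindle's light disc near (250,318), the shield at the back (top), and the handle and switch along the lower edge. The grinder's yaw is about -0.23. Next I'll look at the spindle closely with the wrist camera.

Run:
```python
from bench import bot, vision
from h import *
psi=-0.22; S=np.array([500,-291]); xt=np.array([-np.sin(psi),np.cos(psi)])
p=S-15*xt
bot.move_ptp([*p,190],down(psi))
img,K,T=shot(bot,vision,"w1")
s=bot.sense(); print(s["time"],s["eef_pos"],s["joints"].round(2))
uv=world2pix([[*S,137]],K,T,True)[0]; print(uv)
u,v=uv.astype(int); c=img[max(0,v-50):v+50,max(0,u-65):u+65,::-1]; print(max(0,u-65),max(0,v-50))
big=cv2.resize(c,(780,600),interpolation=cv2.INTER_CUBIC) if c.shape[:2]==(100,130) else cv2.resize(c,None,fx=6,fy=6)
cv2.imwrite("pics/w1c.png",big)
```

```text
1.8417 [ 495.66551086 -307.66905247  189.98880676] [ 0.71  0.71 -0.41  1.73  0.38  0.78 -0.1 ]
[280.73930311 207.56768985]
215 157
```

View pics/w1.png

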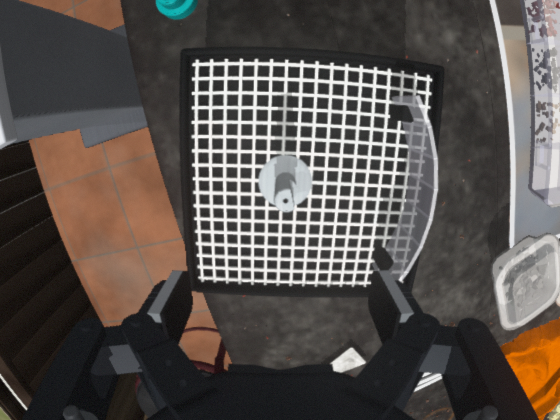

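View pics/w1c.png

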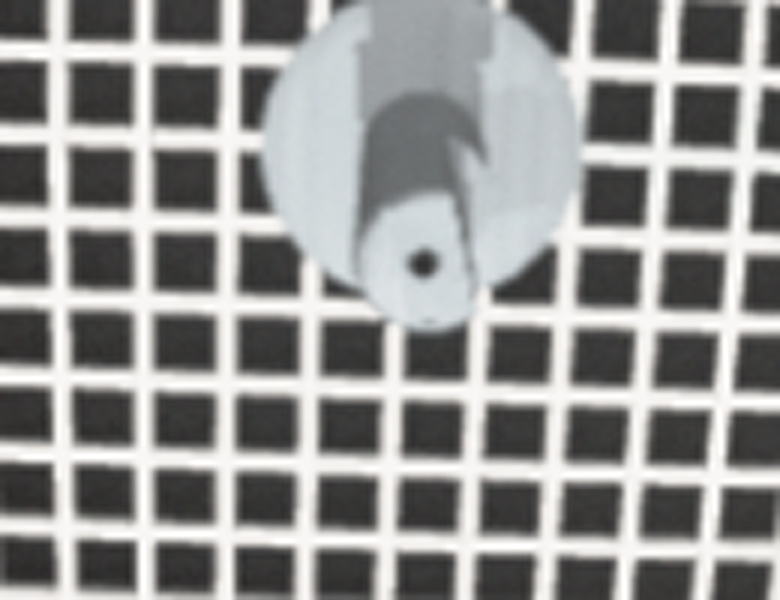

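The spindle end is at about (285.5,200.7), with its flat on the image's right edge, so it faces the machine's back. It needs nearly a half turn. I'll get the numbers for the grinder yaw, spindle centre and flat normal.

Run:
```python
from h import *
f=np.load("pics/w1.npz"); K,T,img=f["K"],f["T"],f["img"]
S=pix2world((285.5,200.7),K,T,137,True)[0]; print("spindle",S)
e=pix2world([(215+447/6,157+195/6),(215+475/6,157+285/6)],K,T,137,True)[:,:2]
d=e[0]-e[1]; print("flat edge len",np.linalg.norm(d),"normal",np.arctan2(d[1],d[0])-np.pi/2, "dist",np.cross(d,S[:2]-e[1])/np.linalg.norm(d))
# rectified plane at z=85, line angle by projection variance
n=np.arange(-80,80,.5); X,Y=np.meshgrid(n,n)
best=[]
g=cv2.cvtColor(img,cv2.COLOR_RGB2GRAY)
for a in np.arange(-.35,-.1,.005):
    c,s=np.cos(a),np.sin(a); x0,y0=S[0]-10*0,S[1]
    P=np.c_[(x0+c*X-s*Y).ravel(),(y0+s*X+c*Y).ravel(),np.full(X.size,85.)]
    uv=world2pix(P,K,T,True).astype(np.float32).reshape(*X.shape,2)
    r=cv2.remap(g,uv,None,cv2.INTER_LINEAR).astype(float)
    best.append((r[:,:200].mean(0).var()+r[:,:200].mean(1).var(),a))
print("yaw",sorted(best)[::-1][:4])
cor=pix2world([(183,50),(443,68),(186,289)],K,T,91,True)[:,:2]; print(cor)
for psi in (-1.49,-.07,1.35):
    from bench import bot
    print(psi,bot.ik([*S[:2],108],down(psi)))
```

```text
spindle [ 503.91143203 -287.25194373  137.        ]
flat edge len 10.210395691649511 normal 0.0761478886617204 dist 4.485371367104484
yaw [(np.float64(4642.768447626464), np.float64(-0.2599999999999999)), (np.float64(4612.1746086772455), np.float64(-0.2649999999999999)), (np.float64(4492.889004630859), np.float64(-0.2549999999999999)), (np.float64(4415.803408681152), np.float64(-0.2699999999999999))]
[[ 453.35538391 -169.05591338]
 [ 646.9387899  -221.06027359]
 [ 396.98089954 -361.38479637]]
-1.49 [ 0.46514491  0.79980396 -0.04575672  1.81117275  0.06471265  0.53205491
 -1.11253922]
-0.07 [ 0.65742862  0.82169533 -0.38022767  1.80050941  0.4910437   0.61426696
 -0.09027965]
1.35 [ 0.85591853  0.90495972 -0.75542414  1.78969423  0.84476396  0.80520552
  1.01626057]<stdin>:5: DeprecationWarning: Arrays of 2-dimensional vectors are deprecated. Use arrays of 3-dimensional vectors instead. (deprecated in NumPy 2.0)
```

Run:
```python
from bench import bot
from h import *
S=np.array([503.9,-287.2]); psi=-1.495
bot.grip(0.6)
bot.line_to([*S,165],down(psi),feed=200)
bot.line_to([*S,108],feed=120)
s=bot.sense(); print(s["time"],s["eef_pos"],s["force"],s["wrist_torque"])
bot.grip(0.0,20); s=bot.sense(); print(s["time"],s["eef_pos"],s["force"],s["wrist_torque"],s["opening"],s["opening"]*85,s["finger_force"])
```

```text
4.325 [ 504.19696889 -287.40357494  108.27326542] [0.22615593 0.15748054 0.52330916] [-0.01883017  0.00998668 -0.0012441 ]
4.7333 [ 504.30696511 -286.23198308  108.88932407] [-0.91391867  3.27715739  6.00024391] [ 0.65821933  0.21980898 -0.03565839] 0.18429710025365975 15.665253521561079 22.429379488098473
```

Run:
```python
from bench import bot
from h import *
S=np.array([503.9,-286.0]); psi0=-1.495; dz=108
for k,a in enumerate(np.r_[0,np.linspace(0,2.80,9)[1:]]):
    bot.line_to([*S,dz],down(psi0+a),feed=60)
    s=bot.sense(); f=s["force"]; y=R.from_rotvec(s["tcp_rot"]).as_matrix()[:,1]; fy=f@y
    print(round(s["time"],2),round(a,2),s["eef_pos"].round(2),f.round(2),s["wrist_torque"].round(2),round(s["opening"]*85,1),round(fy,2),S.round(2))
    if abs(fy)>1: S=S+0.25*fy*y[:2]
```

```text
4.98 0.0 [ 504.28 -286.22  108.86] [-1.07  1.02  5.04] [ 0.28  0.22 -0.01] 14.9 -1.1 [ 503.9 -286. ]
5.48 0.35 [ 504.33 -286.23  108.86] [-0.16 -0.2   6.81] [0.17 0.16 0.05] 15.2 0.12 [ 503.88 -285.73]
5.98 0.7 [ 504.37 -286.29  108.88] [-0.66  0.87  5.16] [0.16 0.24 0.03] 14.9 -1.08 [ 503.88 -285.73]
6.48 1.05 [ 504.38 -286.33  108.86] [-0.27  1.06  5.26] [0.08 0.12 0.05] 15.1 -0.69 [ 503.69 -285.53]
6.98 1.4 [ 504.46 -286.32  108.86] [ 0.09 -0.33  5.23] [0.   0.06 0.02] 15.2 0.13 [ 503.69 -285.53]
7.48 1.75 [ 504.54 -286.34  108.89] [-0.42  0.35  4.82] [0.03 0.08 0.04] 15.0 -0.31 [ 503.69 -285.53]
7.98 2.1 [ 504.58 -286.3   108.89] [ 0.13 -0.28  5.4 ] [-0.03  0.09  0.06] 15.2 -0.04 [ 503.69 -285.53]
8.48 2.45 [ 504.61 -286.28  108.89] [0.58 0.8  6.17] [-0.07  0.08 -0.01] 15.2 0.99 [ 503.69 -285.53]
8.98 2.8 [ 504.64 -286.22  108.88] [0.6  1.05 6.24] [-0.01  0.06  0.04] 15.3 1.17 [ 503.69 -285.53]
```

The spindle has followed, and its axis sits at about (504.5,-286.2) by the arm's own reading. Now I'll re-grip across the flat to feel it and square it, then take a picture on the way out.

Run:
```python
from bench import bot, vision
from h import *
g=-0.262; ex=np.array([np.cos(g),np.sin(g)]); S=np.array([504.0,-285.9])
bot.grip(0.5); bot.line_to([*(S+2*ex),108],down(g),feed=100)
bot.grip(0.0,25); bot.dwell(0.3)
s=bot.sense(); print(s["time"],s["eef_pos"],s["force"],s["wrist_torque"],s["opening"]*85,s["finger_force"],R.from_rotvec(s["tcp_rot"]).as_matrix()[:,1])
bot.grip(0.5)
xt=np.array([-np.sin(g),np.cos(g)])
bot.line_to([*(S-15*xt),185],feed=200)
img,K,T=shot(bot,vision,"w2"); s=bot.sense(); print(s["time"],s["eef_pos"])
u,v=world2pix([[*S,137]],K,T,True)[0].astype(int); print(u,v)
cv2.imwrite("pics/w2c.png",cv2.resize(img[v-35:v+35,u-45:u+45,::-1],None,fx=6,fy=6,interpolation=cv2.INTER_CUBIC))
for p in [(441,133)]:
    for q in (0,.8,1.57,-.8,-1.57): print(q,bot.ik([*p,150],down(q)))
```

```text
11.7583 [ 504.9631217  -286.25793137  107.94905349] [-4.25702249  0.72047918  4.74950531] [0.41621916 1.25620451 0.02000607] 14.013954106464487 24.29121027176734 [ 0.96584552 -0.25911113 -0.0019619 ]
12.7333 [ 499.41109135 -299.88835391  183.98773932]
280 213
0 [-0.17963373  0.6384775  -0.33526415  2.12379329  0.46823191  0.44946473
 -0.87986798]
0.8 [-0.05945592  0.665955   -0.5295283   2.11777513  0.66953539  0.52687903
 -0.29079269]
1.57 [ 0.05430955  0.71009472 -0.72424618  2.11221133  0.8259932   0.62795121
  0.31306417]
-0.8 [-0.29127315  0.62653451 -0.15951576  2.12942568  0.24029769  0.40208172
 -1.4426493 ]
-1.57 [-0.41170248  0.62672659  0.02936027  2.13546618 -0.04643705  0.37997601
 -1.91479061]
```

View pics/w2c.png

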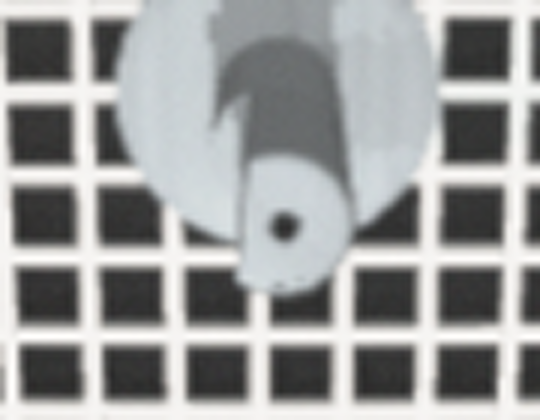

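```bash
python3 -W ignore - <<'E'
from h import *
f=np.load("pics/w2.npz"); K,T,img=f["K"],f["T"],f["img"]
u0,v0=280-45,213-35
px=lambda x,y:(u0+x/6,v0+y/6)
c=pix2world(px(285,226),K,T,137,True)[0]; print("hole",c)
e=pix2world([px(247,165),px(238,283)],K,T,137,True)[:,:2]
d=e[1]-e[0]; print("len",np.linalg.norm(d),"normal",(np.arctan2(d[1],d[0])-np.pi/2)%(2*np.pi),"want",np.pi-.262, "dist",np.cross(d,c[:2]-e[0])/np.linalg.norm(d))
n=np.arange(-60,60,.5); X,Y=np.meshgrid(n,n); g=cv2.cvtColor(img,cv2.COLOR_RGB2GRAY); best=[]
for a in np.arange(-.35,-.15,.005):
    C,s=np.cos(a),np.sin(a)
    P=np.c_[(c[0]+C*X-s*Y).ravel(),(c[1]+s*X+C*Y).ravel(),np.full(X.size,85.)]
    r=cv2.remap(g,world2pix(P,K,T,True).astype(np.float32).reshape(*X.shape,2),None,cv2.INTER_LINEAR).astype(float)
    best.append((r.mean(0).var()+r.mean(1).var(),a))
print("yaw",sorted(best)[::-1][:3])
E
```

```text
hole [ 505.10623851 -287.49897312  137.        ]
len 12.935109204504691 normal 2.8021209635855615 want 2.879592653589793 dist 4.389464644765678
yaw [(np.float64(4203.035299515336), np.float64(-0.2599999999999999)), (np.float64(4177.490031536941), np.float64(-0.2649999999999999)), (np.float64(4064.010088830416), np.float64(-0.2549999999999999))]
```

The picture shows the flat on the left (front side), running from about (247,165) to (238,283). It is within about 0.08 rad of square, but the opening reads 14 mm, probably because the pad tips reached below the flat's foot. I'll re-grip higher to feel it properly.

Run:
```python
from bench import bot, vision
from h import *
g=-0.262; ex=np.array([np.cos(g),np.sin(g)]); S=np.array([504.1,-285.9])
bot.line_to([*(S+1.5*ex),160],down(g),feed=200); bot.line_to([*(S+1.5*ex),117],feed=120)
bot.grip(0.0,25); bot.dwell(0.3)
s=bot.sense(); print(s["time"],s["eef_pos"],s["force"],s["wrist_torque"],s["opening"]*85,s["finger_force"],R.from_rotvec(s["tcp_rot"]).as_matrix()[:,1])
bot.grip(0.5)
bot.line_to([*S,190],feed=250)
q=0.0; D=np.array([441.,133.])
bot.grip(0.9)
bot.move_ptp([D[0],D[1]-20,135],down(q))
img,K,T=shot(bot,vision,"w3"); s=bot.sense(); print(s["time"],s["eef_pos"])
u,v=world2pix([[*D,38]],K,T,True)[0].astype(int); print(u,v)
```

```text
14.2167 [ 506.22242945 -286.59026192  117.9412051 ] [-0.66571345 -0.65645758  6.26259748] [-0.01860776  0.06327484 -0.02383698] 11.221510881886601 26.20745065200026 [ 0.96584199 -0.25912554  0.0017911 ]
17.0583 [441.79888267 111.78538663 135.04186446]
278 184
```

View pics/w3.png

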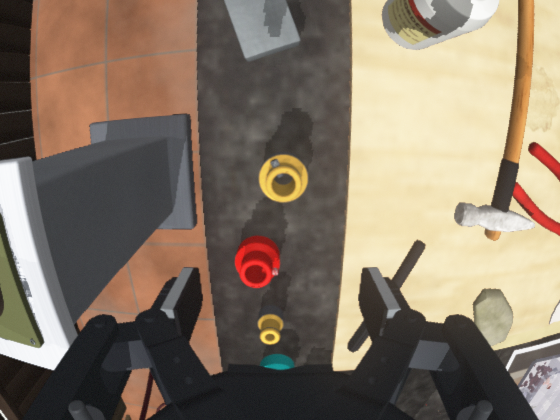

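The flat is now felt square: 11.2 mm opening, with no side load. In the picture the wide brass bit is at (283,180), with something near (275,163) that is probably the screw. I'll zoom in.

Run:
```python
from h import *
im=cv2.imread("pics/w3.png"); cv2.imwrite("pics/w3c.png",cv2.resize(im[140:220,235:335],None,fx=7,fy=7,interpolation=cv2.INTER_CUBIC))
f=np.load("pics/w3.npz"); print(f["T"][:3,3]); print(pix2world((283,180),f["K"],f["T"],38,True))
```

```text
[441.67798843 192.17322749 277.32009458]
[[444.07012338 136.71445519  38.        ]]
```

View pics/w3c.png

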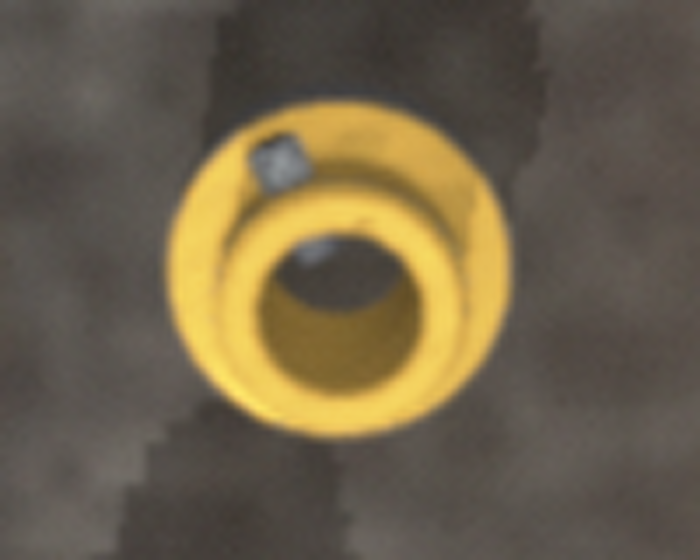

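The hub's bore centre is at crop (340,314), the screw head at (280,163), and the bore's inner edge shows the screw tip at (315,250).

Run:
```python
from h import *
f=np.load("pics/w3.npz"); K,T=f["K"],f["T"]
px=lambda x,y:(235+x/7,140+y/7)
c=pix2world(px(340,314),K,T,38,True)[0]; b=pix2world(px(339,268),K,T,18,True)[0]
print("center",c,"band top ctr",b)
for z in (28,30):
    s=pix2world(px(280,162),K,T,z,True)[0]; d=s-c; print("screw",s,np.linalg.norm(d[:2]),np.arctan2(d[1],d[0]))
s=pix2world(px(315,250),K,T,28,True)[0]; d=s-c; print("tip",np.linalg.norm(d[:2]),np.arctan2(d[1],d[0]))
```

```text
center [444.50056746 132.93327789  38.        ] band top ctr [444.62087432 133.51757797  18.        ]
screw [437.97356357 147.88805679  28.        ] 16.31708281644641 1.9823245917148191
screw [438.00327978 148.24330429  30.        ] 16.631646206356983 1.9721427450532782
tip 5.603884295974865 2.068954183028517
```

Drum centre (444.5,133.3) with the screw at 1.98 rad. I'll grip across it at 0.41 rad so the screw stays free, lift, and look.

Run:
```python
from bench import bot, vision
from h import *
D=np.array([444.3,133.9]); psi=0.41
bot.grip(0.65)
bot.line_to([*D,80],down(psi),feed=150); bot.line_to([*D,20],feed=80)
s=bot.sense(); print(s["time"],s["eef_pos"],s["force"])
bot.grip(0.0,60); s=bot.sense(); print(s["time"],s["eef_pos"],s["force"],s["wrist_torque"],s["opening"]*85,s["finger_force"])
bot.line_to([*D,100],feed=120)
bot.dwell(.2); s=bot.sense(); print(s["time"],s["eef_pos"],s["force"],s["wrist_torque"],s["opening"]*85,s["finger_force"])
img,K,T=shot(bot,vision,"w4"); u,v=world2pix([[*D,118]],K,T,True)[0].astype(int); print(u,v)
cv2.imwrite("pics/w4c.png",cv2.resize(img[v-50:v+50,u-65:u+65,::-1],None,fx=6,fy=6,interpolation=cv2.INTER_CUBIC))
```

```text
18.8583 [444.52928711 133.88623832  20.38629941] [-1.09817732  0.55142181 -0.98657784]
19.2333 [444.54549793 133.90743575  20.67831796] [-0.77368788 -0.75433735  5.47377721] [-0.04521963  0.12151129 -0.04029124] 25.518223847600776 58.9133411552757
20.25 [443.83401077 133.81982001  99.31694324] [-0.16788483  0.20005132 -2.34585209] [-0.02560427  0.04687573  0.00264209] 25.68383404277294 59.146967651322484
282 293
```

View pics/w4c.png

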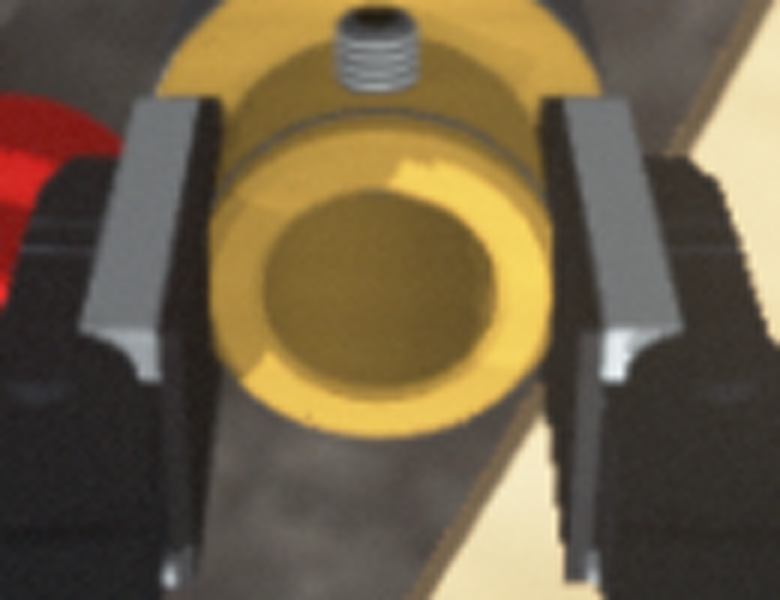

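The bit is held square between the pads. Bore centre is at crop (379,292), and the screw at (377,50) points along tool x, free of the pads.

Run:
```python
from bench import bot
from h import *
f=np.load("pics/w4.npz"); K,T=f["K"],f["T"]
px=lambda x,y:(282-65+x/6,293-50+y/6)
c=pix2world(px(379,292),K,T,116.6,True)[0]; s=pix2world(px(377,45),K,T,106.6,True)[0]
e=np.array([443.834,133.82]); Rt=R.from_rotvec(bot.sense()["tcp_rot"]).as_matrix()
print("ctr in tool",(c[:2]-e)@Rt[:2,:2],"screw rel",np.linalg.norm((s-c)[:2]),np.arctan2(*(s-c)[1::-1]),"tool x",np.arctan2(Rt[1,0],Rt[0,0]))
print([bot.ik([504,-286,z],down(1.31)) is not None for z in (200,150,119)])
```

```text
ctr in tool [ 0.10485446 -0.50137367] screw rel 16.012270981381935 1.990265856184155 tool x 1.9812317725480895
[True, True, True]
```

```bash
cat > ins.py <<'E'
from bench import bot
from h import *
S=np.array([504.3,-286.15]); psi=1.31; r=down(psi)
def st():
    s=bot.sense(); print(round(s["time"],2),s["eef_pos"].round(2),s["force"].round(2),s["wrist_torque"].round(2),round(s["opening"]*85,1)); return s
E
python3 - <<'E'
from ins import *
bot.line_to([444.3,133.9,190],feed=250)
bot.move_ptp([*S,190],r)
bot.line_to([*S,162],feed=100); bot.dwell(.2); s=st()
cmd=S+(S-s["eef_pos"][:2]); f0=s["force"]
for z in np.arange(158,119,-4):
    bot.line_to([*cmd,z],feed=40); s=st()
    if np.linalg.norm((s["force"]-f0))>12: print("stop"); break
E
```

```text
23.01 [ 504.75 -286.12  162.56] [ 0.56  0.61 -2.07] [-0.01  0.05  0.01] 25.9
23.26 [ 503.54 -286.3   157.81] [-0.69  0.95 -2.36] [ 0.04  0.01 -0.06] 26.2
23.51 [ 503.84 -286.14  153.72] [-1.06 -0.05 -3.11] [-0.03  0.01 -0.02] 25.8
23.76 [ 503.81 -286.17  149.73] [-0.23 -0.45 -2.52] [-0.   -0.09  0.  ] 25.6
24.01 [ 503.79 -286.18  145.75] [ 0.82  0.01 -3.4 ] [-0.   -0.1   0.03] 25.2
24.26 [ 503.82 -286.2   141.75] [ 0.2   0.1  -3.24] [-0.   -0.08  0.04] 25.7
24.51 [ 503.84 -286.19  137.78] [ 1.03  0.33 -2.15] [-0.06 -0.13  0.01] 26.0
24.76 [ 503.78 -286.19  133.74] [ 0.7  -0.48 -3.02] [-0.03 -0.2   0.02] 25.6
25.01 [ 503.82 -286.19  129.75] [ 0.87 -0.14 -3.27] [ 0.03 -0.18  0.06] 25.6
25.26 [ 503.82 -286.2   125.76] [ 1.67 -0.84 -3.29] [-0.05 -0.22 -0.05] 25.9
25.51 [ 503.81 -286.21  121.74] [ 1.64 -0.95 -3.07] [-0.06 -0.26 -0.03] 25.6
```

It slid down freely. Now the last 2 mm, then a look.

Run:
```python
from ins import *
from bench import vision
bot.line_to([504.25,-286.15,119.9],feed=30); bot.dwell(.3); s=st()
img,K,T=shot(bot,vision,"w5"); u,v=world2pix([[*S,137]],K,T,True)[0].astype(int)
cv2.imwrite("pics/w5c.png",cv2.resize(img[v-50:v+50,u-65:u+65,::-1],None,fx=6,fy=6,interpolation=cv2.INTER_CUBIC))
```

```text
26.06 [ 504.14 -286.15  119.92] [ 0.05 -1.22 -3.22] [ 0.02 -0.01 -0.03] 25.8
```

View pics/w5c.png

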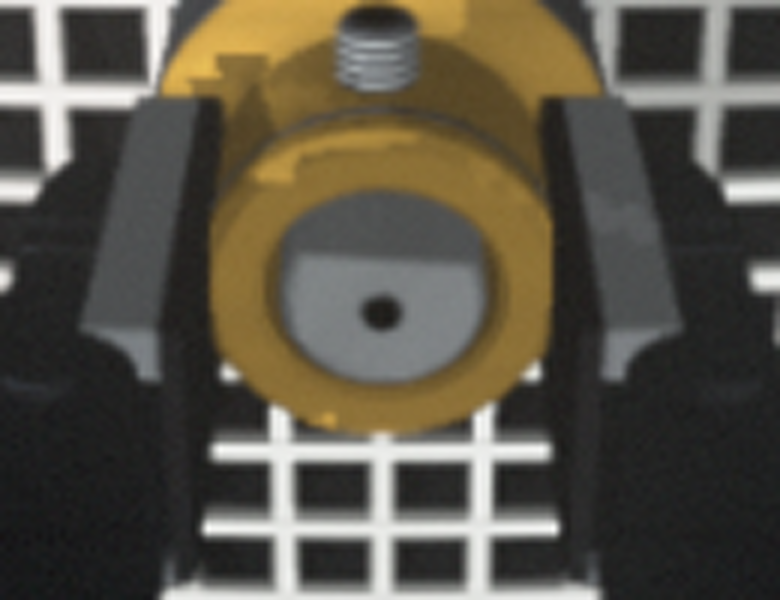

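The screw is at the front (top of the image), in line with the D-shaped flat (chord at about y=258), and the spindle end is level with the hub top. The arm's height puts it 0.2 mm high, while the image suggests it is 1 to 2 mm low. I'll raise it 0.7 mm as a compromise and hand in.

Run:
```python
from ins import *
bot.line_to([504.2,-286.1,120.6],feed=20); bot.dwell(.5); s=st(); print(abs(s["qvel"]).max(),s["finger_force"])
print(bot.close_job())
```

```text
26.86 [ 504.19 -286.11  120.6 ] [ 0.61 -0.12 -2.16] [ 0.04 -0.02  0.03] 25.3
0.0011793187904547624 59.35991669073701
the job is handed in; nothing more can be done
None
```

I've handed in the job at 26.9 s, with no verdict shown: the spindle's flat was felt square to the front, and the arm is holding the wide bit on the spindle, flush to about 1 mm by my estimate, with the set screw free at the front for your hex key.

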